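# Set the locating pin in the full-depth socket of a stone

## Robot

A 6-joint arm with a two-finger parallel gripper is mounted at the origin on the work surface. World frame = base frame: x ahead of the robot, y to its left, z up, the work surface at z = 0. Lengths are in m, angles in degrees, forces in N, time in s.
With the tool pointing down it reaches from about 0.375 to 0.9 m from the base axis. Payload 3.1 kg.
Tool frame: the origin (TCP) lies midway between the tips of the shut fingers; the grasp point (between the pads) lies 19 mm behind it; z points along the fingers, y is the line along which they close (so a half turn about z gives the same grasp; the last joint's range is limited). The gripper opens to 87 mm and grips with 3 to 60 N. Pads are 19 mm wide; open, the fingers measure 117 mm over their backs; the gripper's body (75 mm by 190 mm) begins 51 mm behind the grasp point.
Start: joints at [-86.259, 30.224, 82.088, -0, 67.689, -10.227], TCP at [0.151, -0.606, 0.223] pointing down, gripper open.
Joint ranges: [-176.69, 176.69], [-43.24, 126.21], [12.49, 139.97], [-82, 262], [0, 151.66], [-163.58, 163.58]. Speed limits (degrees/s): [159.86, 159.86, 180, 180, 180, 180].

## Interface

Orientations are given as a 3x3 rotation matrix whose columns are the frame's x, y, z axes.
In Python, from rig import bot, capture gives the robot as it stands.
- The arm moves only by the tool jog_arm, called as a command line: name --argument value ..., lists and objects as JSON in quotes. Schema: {"type":"object","properties":{"motion":{"type":"object","properties":{"steps":{"type":"array","items":{"type":"array","items":{"type":"number"},"minItems":7,"maxItems":7},"minItems":1,"maxItems":20}},"additionalProperties":false,"required":["steps"]},"only":{"type":"string"},"quiet":{"type":"boolean"},"lines":{"type":"string"}},"required":["motion"],"additionalProperties":false}. motion is an object whose key "steps" holds a list of rows, 1 to 20 of them, each of 7 numbers: dx, dy, dz in parts of the range, where 1.0 means 1000 mm, then a rotation vector rx, ry, rz in normalised numbers (1 is 90 degrees), then the opening from 0.0 (shut) to 1.0 (fully open); each row is the pose to reach, as a shift and turn from the pose commanded when the call began, along the tool's axes at that moment; what a row does not reach only later rows make up. A row lasts 1/10 s, in which the tool goes at most 0.05 m and 8.59 degrees, less where a joint would pass 70% of its speed; a pose out of reach is approached as far as the arm can. The fingers move at their own pace and stop on an object; the grip force is fixed at half the most. Time passes only in rows, so rows that do not move let the fingers close. The tool returns the time, the measured TCP pose, the force, the opening and the grip force at its end. only (a regular expression) keeps the lines of the reply that match it, lines (a string "A,B") keeps lines A to B, and quiet returns only ok. Input that does not fit is refused with a message, and nothing moves.
- bot.read_state(): the state, without advancing time (a new reading comes with each control period).
- capture(name): name is "side" or "top" or "wrist"; returns a dict with "color" (400x640x3 uint8, red, green, blue), "K" (3x3 intrinsics, pixels), "view" (4x4, takes a point from world to camera coordinates); the wrist camera has in their place "mount" (4x4, takes a point from camera to tool coordinates, whose origin is the TCP and whose axes are the flange's). Camera axes: x right, y up, looking along -z (the intrinsics and any distortion apply to the point x, -y, -z); pixel columns grow to the right and rows downward; lengths in m; the calibration is good to about 2 mm. A picture is of the moment at which its call begins: read the wrist's pose just before it. There is no depth.
- bot.hand_in(): hands the job in; it is judged then, once.
The state is a dict: "time_s": time; "joint_positions": joint angles; "qvel": joint speeds; "tau": joint torques, N m; "position": TCP position; "tcp_rot": TCP orientation; "force": force on the tool from outside, world axes, zero at the start; "moment": the same for the moment, N m; "opening": opening from 0.0 (shut) to 1.0 (fully open); "grasp_force": force on a finger pad.
Only numpy, scipy, OpenCV 4.12 (cv2) and the standard library are available. Lean on these libraries where they do the work, as an engineer would, in place of code of your own. Each camera call takes 0.05 s, during which the arm holds its last target. There are 200 camera calls.

## Task

Take the blue-headed steel setting pin out of the wooden rack and push it down to the solid bottom of a socket in the stone: its red ring tells whether that socket was drilled deep enough, because only in the full-depth one does the lower edge of the ring come level with the stone's face. Leave the pin standing free, fully home, in the full-depth socket; press firmly but never hard (stay below about 25 N, the stone chips easily), and leave the other tools where they are.

Things in the scene. Friction and masses are not known exactly. Their poses are not given: they have to be found in the camera images.
- pin: steel setting pin with a blue head, upright in one of the rack's 3 holes. Rod 12 mm thick; square head 18 x 18 mm from 92 to 130 mm above the tip (grip it there); the lowest 5 mm taper as a cone to a 6 mm flat tip; red ring painted 50 to 55 mm above the tip. 80 to 170 g. Origin at the tip, z up the rod, x and y square to the head's sides, about along the rack's
- pin_tip (a point): centre of the pin's tip (same point as the origin of pin)
- pin_head (a point): centre of the pin's blue head, 111 mm above its tip
- rack: wooden rack fixed to the table, 70 (x) x 190 (y) x 50 mm high, origin under its centre, z up. Three upright holes of 16 mm diameter at y = -60, 0, +60 mm, floors 10 mm above the table. The pin and two short chisels (tops 95 and 105 mm above the hole floor) stand in them in any order
- cradle: plywood cradle fixed to the table, 170 (x) x 260 (y), base 18 mm thick, origin under its centre, z up. In it, square to it, lies an immovable cream stone 120 (x) x 200 (y) x 85 mm high, its flat face 103 mm above the table, with two sockets. Set in by hand, the stone (both sockets alike) is off nominal by up to 7 mm in x and up to 7 mm in y, unmeasured
- socket_a (a point): nominal mouth centre of one socket at the stone's face, +50 mm along the cradle's y; the true mouth is off by the stone's shift, up to 7 mm each way in x and y. Upright blind bore of 14 mm diameter. Inside, a black plug 5 to 19 mm down must be driven ahead of the pin against a drag of 6 N (7 when moving) until it stands on the solid bottom; it stays down afterwards
- socket_b (a point): nominal mouth centre of the other socket, -50 mm along the cradle's y; otherwise like socket_a. With the plug on the solid bottom the pin's tip is 50 mm below the face in the full-depth socket, but 25 to 33 mm in the short one. Either may be the full-depth one; it cannot be seen beforehand. The pin stands free in its socket when released
- chisel_1: short dark steel chisel, 105 mm, 13 mm thick, standing in the rack; origin at its foot; leave it
- chisel_2: short dark steel chisel, 95 mm, 13 mm thick, standing in the rack; origin at its foot; leave it
- rubbing_block: pink rubbing block 35 x 50 x 20 mm lying loose on the stone between the sockets; origin under its centre; leave it
- white_mallet: white round mallet with wooden handle upwards, 120 mm across, 235 mm high; origin under its centre; leave it
- wood_mallet: dark wooden mallet, handle upwards, 110 mm across, 225 mm high; origin under its centre; leave it
- brush: wooden bench brush, 235 mm long, 48 mm high; origin under its middle; leave it
- point_1: steel chisel lying on the table, 185 mm long, 14 mm thick; origin under its shank; leave it
- point_2: another steel chisel lying on the table, 185 mm long, 14 mm thick; origin under its shank; leave it
There are look-alikes about, which are no part of the job. Leave any pink look-alike of the rack alone. What is shaped like the pin but green is not meant.

How it is judged:
By the outcome, as a careful person would: the job done as asked, in the order asked, and still so for the second after the job is handed in, with the robot touching nothing.
It also fails if it takes over 70 s, if anything falls off the work surface, if the arm or the gripper's body presses on something with over 40 N, if the wrist force passes 120 N, or if a joint passes its speed limit or range.

## Working session

There is one attempt and no reset: what is moved stays moved. The work goes in short steps, Python scripts to look and compute and a tool call to move; the robot and the scene stay as the last step left them, time stands still between calls to the robot, and variables do not carry over. Pictures are saved under pics/ and viewed, at most 10 in all, crops included, and the job is handed in when it is done.

```bash
mkdir -p pics; ls
```

Run:
```python
from rig import bot,capture
import cv2,numpy as np
for n in("side","top","wrist"):
    s=bot.read_state();c=capture(n);cv2.imwrite(f"pics/{n}0.png",c["color"][:,:,::-1])
    print(n,{k:np.round(v,4).tolist() for k,v in c.items() if k!="color"})
print(s)
```

```text
pics
side {'K': [[439.6326, 0.0, 314.1749], [0.0, 439.6326, 199.6347], [0.0, 0.0, 1.0]], 'view': [[-0.681, 0.732, -0.0221, 0.3011], [-0.4233, -0.3688, 0.8275, 0.1615], [0.5976, 0.5729, 0.561, -1.8053], [0.0, 0.0, 0.0, 1.0]]}
top {'K': [[479.3279, 0.0, 325.8213], [0.0, 479.3279, 207.9159], [0.0, 0.0, 1.0]], 'view': [[0.0271, -0.9996, -0.0031, 0.0581], [0.9839, 0.0262, 0.177, -0.5376], [-0.1769, -0.0079, 0.9842, -1.395], [0.0, 0.0, 0.0, 1.0]]}
wrist {'K': [[334.0703, 0.0, 320.5541], [0.0, 334.0703, 199.0529], [0.0, 0.0, 1.0]], 'mount': [[0.0007, 0.9517, 0.3071, 0.0847], [1.0, -0.0008, 0.0004, -0.0005], [0.0007, 0.3071, -0.9517, -0.1632], [0.0, 0.0, 0.0, 1.0]]}
{'time_s': 0.1, 'joint_positions': array([-8.62598107e+01,  3.02723053e+01,  8.21475998e+01, -2.16065669e-03,
        6.76894510e+01, -1.02270499e+01]), 'qvel': array([ 0.02700971, -0.13350613, -0.1683186 , -0.05651125,  0.10205921,
        0.0769946 ]), 'tau': array([-4.40350595e-04, -4.40984881e+01, -1.77150553e+01,  6.35050214e-02,
        5.34176943e-02, -5.20238461e-05]), 'position': array([ 0.15083229, -0.60586112,  0.22169182]), 'tcp_rot': array([[ 9.70430455e-01,  2.41380832e-01, -1.59317095e-04],
       [ 2.41380693e-01, -9.70428639e-01,  1.90228272e-03],
       [ 3.04568714e-04, -1.88448915e-03, -9.99998178e-01]]), 'force': array([-0.80850369, -1.16892495,  0.1217654 ]), 'moment': array([ 0.0450872 , -0.01388804, -0.02380525]), 'grasp_force': 0.0, 'opening': 0.997766164325513}
```

View pics/top0.png

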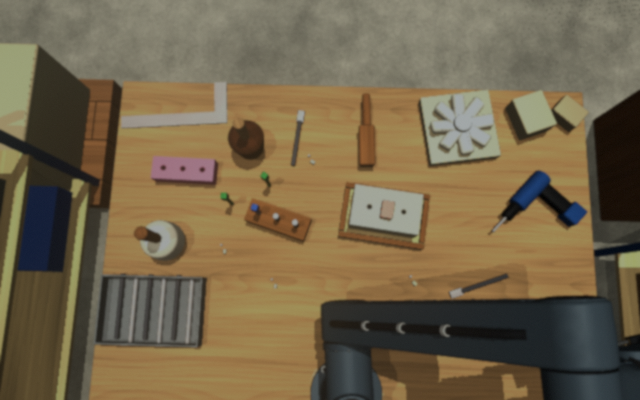

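View pics/side0.png

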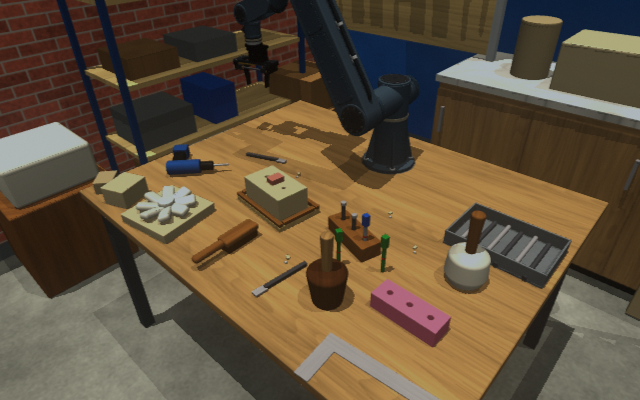

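The top view shows the blue head at about (255,208) in the rack's left end, with the green look-alikes at (225,197) and (265,176). The stone's sockets are at about (370,206) and (404,212), and the rubbing block is at (387,210). In the side view the blue head is at about (366,218).

Create h.py:
```python
from rig import bot,capture
import cv2,numpy as np
F=np.diag([1,-1,-1.])
def cam(c,s=None):
    if "view" in c: M=np.linalg.inv(c["view"])
    else:
        T=np.eye(4);T[:3,:3]=s["tcp_rot"];T[:3,3]=s["position"];M=T@c["mount"]
    return c["K"],M
def ray(c,uv,s=None):
    K,M=cam(c,s);d=M[:3,:3]@F@np.linalg.inv(K)@[uv[0],uv[1],1];return M[:3,3],d/np.linalg.norm(d)
def plane(c,uv,z,s=None):
    o,d=ray(c,uv,s);return o+d*(z-o[2])/d[2]
def cross(r1,r2):
    (a,d),(b,e)=r1,r2;t=np.linalg.lstsq(np.c_[d,-e],b-a,rcond=None)[0]
    p,q=a+d*t[0],b+e*t[1];return (p+q)/2,np.linalg.norm(p-q)
def proj(c,P,s=None):
    K,M=cam(c,s);p=F@(np.linalg.inv(M)@np.r_[P,1])[:3];p=K@p;return p[:2]/p[2]
def blobs(m,box,amin=6):
    x0,y0,x1,y1=box;z=np.zeros_like(m,np.uint8);z[y0:y1,x0:x1]=m[y0:y1,x0:x1]
    n,_,st,ce=cv2.connectedComponentsWithStats(z.astype(np.uint8))
    return [(st[i],ce[i]) for i in range(1,n) if st[i,4]>=amin]
```

Run:
```python
from h import *
np.set_printoptions(precision=4,suppress=True)
t=capture("top");s=capture("side")
hs=lambda c:cv2.cvtColor(c["color"],cv2.COLOR_RGB2HSV)
H=hs(t);G=hs(s)
bl=lambda H:(H[...,0]>105)&(H[...,0]<130)&(H[...,1]>120)&(H[...,2]>50)
bt=blobs(bl(H),(240,195,315,245));bs=blobs(bl(G),(350,205,375,245))
print(bt,bs)
pt=max(bt,key=lambda b:b[0][4])[1];ps=max(bs,key=lambda b:b[0][4])[1]
print("pin",cross(ray(t,pt),ray(s,ps)),"plane",plane(t,pt,.125))
# rack / cradle / stone outlines
br=(H[...,0]<16)&(H[...,1]>140)&(H[...,2]<150)
for name,m,box,z in(("rack",br,(238,190,320,250),.05),("cradle",br,(330,175,440,255),.018),("stone",(H[...,1]<110)&(H[...,2]>120),(340,180,430,245),.103)):
    for b in blobs(m,box,150):
        lab=np.zeros(m.shape,np.uint8);x,y,w,h=b[0][:4];lab[y:y+h,x:x+w]=m[y:y+h,x:x+w]
        cs=max(cv2.findContours(lab,0,1)[0],key=cv2.contourArea)
        P=np.array([plane(t,p[0],z)[:2] for p in cs],np.float32)
        print(name,b[0],cv2.minAreaRect(P))
for b in blobs(H[...,2]<70,(350,190,425,235),3):print("sock",b[0],b[1],plane(t,b[1],.103))
o=t["color"][:,:,::-1]
cv2.imwrite("pics/t1.png",cv2.resize(o[165:260,215:445],None,fx=3.4,fy=3.4,interpolation=2))
```

```text
[(array([252, 205,   5,   5,  22], dtype=int32), array([254.0909, 207.0909]))] [(array([362, 213,   8,  14,  66], dtype=int32), array([365.1364, 219.2576]))]
pin (array([0.519 , 0.2761, 0.1251]), np.float64(0.000302827987641027)) plane [0.5189 0.2763 0.125 ]
rack [ 245  199   66   42 1334] ((0.4961477220058441, 0.21690833568572998), (0.19225874543190002, 0.07692006230354309), 72.37785339355469)
cradle [339 183  85  67 680] ((0.5224515199661255, -0.10583940148353577), (0.26182177662849426, 0.17087504267692566), 82.15290832519531)
cradle [420 194  10  49 216] ((0.5178251266479492, -0.23040974140167236), (0.015110980719327927, 0.14965711534023285), 82.79835510253906)
stone [ 346  183   78   60 3027] ((0.5188285708427429, -0.09722226113080978), (0.2154088318347931, 0.1457526683807373), 82.2951431274414)
sock [403 211   2   2   4] [403.5 211.5] [ 0.5214 -0.1526  0.103 ]
sock [350 226  55   9  79] [377.4177 230.4937] [ 0.4641 -0.0777  0.103 ]
```

View pics/t1.png

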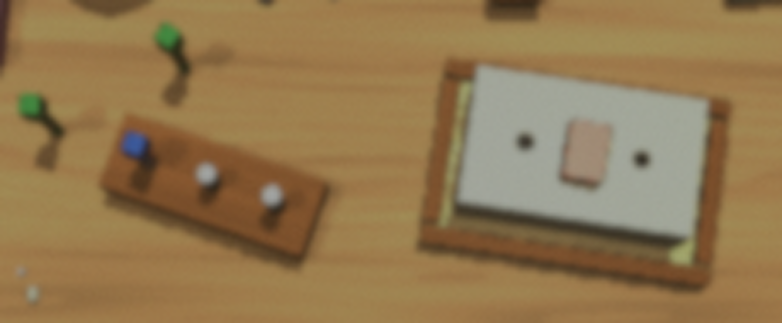

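The enlarged top view confirms this: the blue head is the rack's +y pin, and the two sockets lie on either side of the pink block. I'll fly over the stone to measure the sockets with the wrist camera.

Add to h.py:
```python
def delta(P,yaw,s=None):
    "tool-axes shift and turn to a downward pose whose tool y points at world yaw"
    from scipy.spatial.transform import Rotation as R
    s=s or bot.read_state();A=s["tcp_rot"];a=np.radians(yaw);y=np.array([np.cos(a),np.sin(a),0]);z=np.array([0,0,-1.])
    B=np.c_[np.cross(y,z),y,z]
    print("d",np.round(A.T@(np.array(P)-s["position"]),4),"rot",np.round(R.from_matrix(A.T@B).as_rotvec(degrees=True),2))
```

```bash
python3 -c "
from h import *
delta((.54,-.1,.27),-97.8)"
```

```text
d [ 0.4998 -0.3973 -0.0474] rot [-0.06  0.   21.77]
```

The rows are not in the units I measure in: turns go in shares of 90 degrees. I convert before sending: 21.8 degrees / 90 = 0.2422.

jog_arm --motion '{"steps": [[0.04, -0.03, -0.047, 0, 0, 0.0444, 0.5], [0.08, -0.064, -0.047, 0, 0, 0.0889, 0.5], [0.12, -0.096, -0.047, 0, 0, 0.1333, 0.5], [0.16, -0.128, -0.047, 0, 0, 0.1778, 0.5], [0.2, -0.16, -0.047, 0, 0, 0.2422, 0.5], [0.24, -0.19, -0.047, 0, 0, 0.2422, 0.5], [0.28, -0.223, -0.047, 0, 0, 0.2422, 0.5], [0.32, -0.255, -0.047, 0, 0, 0.2422, 0.5], [0.36, -0.287, -0.047, 0, 0, 0.2422, 0.5], [0.4, -0.32, -0.047, 0, 0, 0.2422, 0.5], [0.44, -0.35, -0.047, 0, 0, 0.2422, 0.5], [0.47, -0.375, -0.047, 0, 0, 0.2422, 0.5], [0.5, -0.397, -0.047, 0, 0, 0.2422, 0.5], [0.5, -0.397, -0.047, 0, 0, 0.2422, 0.5], [0.5, -0.397, -0.047, 0, 0, 0.2422, 0.5], [0.5, -0.397, -0.047, 0, 0, 0.2422, 0.5], [0.5, -0.397, -0.047, 0, 0, 0.2422, 0.5], [0.5, -0.397, -0.047, 0, 0, 0.2422, 0.5]]}'

```text
time_s: 2.05
position: [0.5396, -0.1019, 0.2696]
tcp_rot: [[0.99, -0.139, -0.0], [-0.139, -0.99, -0.0], [-0.0, 0.0, -1.0]]
force: [0.7, -0.7, 0.6]
opening: 0.498
grasp_force: 0.0
```

Run:
```python
from h import *
np.set_printoptions(precision=4,suppress=True)
s=bot.read_state();w=capture("wrist");cv2.imwrite("pics/w1.png",w["color"][:,:,::-1])
H=cv2.cvtColor(w["color"],cv2.COLOR_RGB2HSV)
for P in((.5214,-.1526,.103),(.533,-.055,.103)):
    u=proj(w,P,s);print("pred",u);x,y=u.astype(int)
    for b in blobs(H[...,2]<75,(x-25,y-25,x+25,y+25),20):print(b,plane(w,b[1],.103,s))
```

```text
pred [372.412  188.8724]
(array([366, 186,  10,   5,  37], dtype=int32), array([370.3784, 188.0541])) [ 0.5226 -0.1506  0.103 ]
pred [276.8241 190.7197]
```

View pics/w1.png

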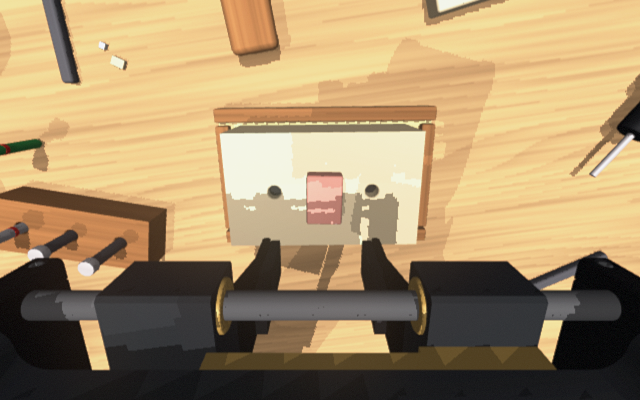

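The wrist view shows the socket mouths at about (274,191) and (372,190), partly shaded. I'll zoom in to find the mouth edges.

Run:
```python
import cv2,numpy as np
o=cv2.imread("pics/w1.png")
A=[cv2.resize(o[180:204,x-18:x+18],None,fx=11,fy=11,interpolation=0) for x in(274,372)]
cv2.imwrite("pics/w1z.png",np.hstack(A))
```

```text
(no output)
```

View pics/w1z.png

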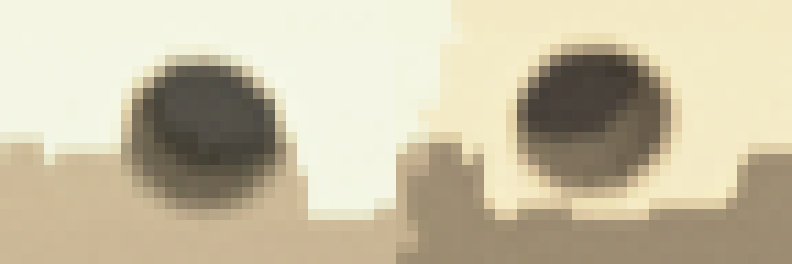

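Run:
```python
from h import *
np.set_printoptions(precision=4,suppress=True)
s=bot.read_state();w=capture("wrist")
a=plane(w,(274.3,191.5),.103,s);b=plane(w,(371.5,190.3),.103,s);d=(a-b)[:2]
print(a,b,np.linalg.norm(d),np.degrees(np.arctan2(d[1],d[0])))
delta((.51,.276,.25),-107.6)
```

```text
[ 0.5327 -0.0522  0.103 ] [ 0.5202 -0.1514  0.103 ] 0.10005462056517646 82.81367289515387
d [-0.0817 -0.3699  0.0196] rot [0.   0.   9.65]
```

To row units: 9.65 degrees / 90 = 0.1072.

jog_arm --motion '{"steps": [[-0.01, -0.04, 0.02, 0, 0, 0.0333, 0.5], [-0.023, -0.08, 0.02, 0, 0, 0.0667, 0.5], [-0.035, -0.12, 0.02, 0, 0, 0.1072, 0.5], [-0.047, -0.16, 0.02, 0, 0, 0.1072, 0.5], [-0.06, -0.2, 0.02, 0, 0, 0.1072, 0.5], [-0.073, -0.24, 0.02, 0, 0, 0.1072, 0.5], [-0.085, -0.28, 0.02, 0, 0, 0.1072, 0.5], [-0.095, -0.32, 0.02, 0, 0, 0.1072, 0.5], [-0.1, -0.35, 0.02, 0, 0, 0.1072, 0.5], [-0.103, -0.376, 0.02, 0, 0, 0.1072, 0.5], [-0.103, -0.376, 0.02, 0, 0, 0.1072, 0.5], [-0.103, -0.376, 0.02, 0, 0, 0.1072, 0.5], [-0.103, -0.376, 0.02, 0, 0, 0.1072, 0.5]]}'

```text
time_s: 3.45
position: [0.4895, 0.2848, 0.2495]
tcp_rot: [[0.953, -0.302, -0.0], [-0.302, -0.953, -0.001], [-0.0, 0.001, -1.0]]
force: [-0.6, -0.8, -1.0]
opening: 0.497
grasp_force: 0.0
```

Run:
```python
from h import *
np.set_printoptions(precision=4,suppress=True)
s=bot.read_state();w=capture("wrist");cv2.imwrite("pics/w2.png",w["color"][:,:,::-1])
t=capture("top");sd=capture("side")
H=cv2.cvtColor(w["color"],cv2.COLOR_RGB2HSV)
print("pred",proj(w,(.519,.276,.125),s))
for b in blobs((H[...,0]>105)&(H[...,0]<130)&(H[...,1]>120)&(H[...,2]>40),(200,60,440,330),30):print(b,plane(w,b[1],.13,s))
```

```text
pred [320.3742 156.0621]
(array([312, 152,  21,  21, 421], dtype=int32), array([322.1995, 162.057 ])) [0.5145 0.2758 0.13  ]
```

View pics/w2.png

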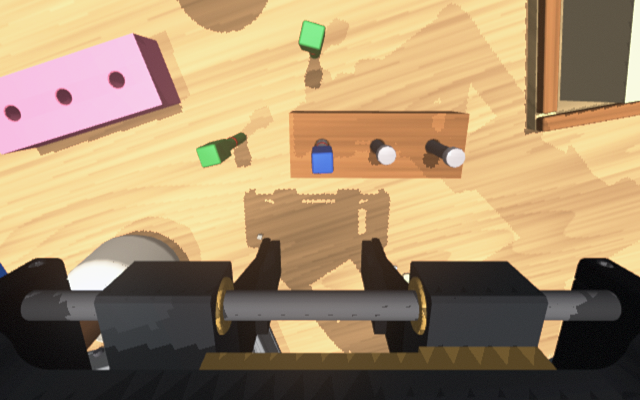

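The wrist view shows the blue head at about (322,160), and the two chisels to its right at (386,155) and (455,158). The green ones stand clear, at (209,154) and (312,37). I'll get the top-face edges numerically.

Run:
```python
from h import *
np.set_printoptions(precision=4,suppress=True)
s=bot.read_state();w=capture("wrist")
print([tuple(int(v) for v in w["color"][r,322]) for r in range(134,178,2)])
print([tuple(int(v) for v in w["color"][163,c]) for c in range(308,338,2)])
for z in (.14,):
  for v in(150,162,173.5):print(z,plane(w,(322.2,v),z,s))
```

```text
[(200, 135, 84), (194, 132, 84), (174, 119, 78), (108, 97, 94), (140, 82, 75), (121, 107, 103), (78, 77, 102), (66, 67, 105), (67, 67, 105), (70, 77, 130), (86, 126, 226), (93, 138, 232), (91, 135, 230), (89, 133, 228), (87, 130, 227), (87, 129, 226), (84, 127, 225), (85, 126, 224), (83, 124, 224), (82, 113, 208), (194, 132, 91), (220, 148, 93)]
[(219, 149, 94), (220, 148, 90), (94, 102, 177), (89, 131, 229), (90, 132, 228), (87, 131, 228), (86, 129, 227), (86, 129, 227), (87, 129, 226), (86, 129, 226), (85, 129, 227), (85, 128, 227), (77, 106, 197), (213, 145, 89), (218, 148, 94)]
0.14 [0.5262 0.2723 0.14  ]
0.14 [0.5167 0.2753 0.14  ]
0.14 [0.5074 0.2782 0.14  ]
```

```bash
python3 -c "
from h import *
delta((.516,.2755,.102),-107.4)"
```

```text
d [0.028  0.0011 0.1476] rot [ 0.01  0.   -0.17]
```

jog_arm --motion '{"steps": [[0.028, 0.001, 0.03, 0, 0, 0, 0.5], [0.028, 0.001, 0.06, 0, 0, 0, 0.5], [0.028, 0.001, 0.09, 0, 0, 0, 0.5], [0.028, 0.001, 0.11, 0, 0, 0, 0.5], [0.028, 0.001, 0.13, 0, 0, 0, 0.5], [0.028, 0.001, 0.14, 0, 0, 0, 0.5], [0.028, 0.001, 0.1476, 0, 0, 0, 0.5], [0.028, 0.001, 0.1476, 0, 0, 0, 0.5], [0.028, 0.001, 0.1476, 0, 0, 0, 0.5], [0.028, 0.001, 0.1476, 0, 0, 0, 0], [0.028, 0.001, 0.1476, 0, 0, 0, 0], [0.028, 0.001, 0.1476, 0, 0, 0, 0], [0.028, 0.001, 0.1476, 0, 0, 0, 0], [0.028, 0.001, 0.1476, 0, 0, 0, 0], [0.028, 0.001, 0.1476, 0, 0, 0, 0], [0.028, 0.001, 0.1476, 0, 0, 0, 0]]}'

```text
time_s: 5.25
position: [0.5162, 0.2768, 0.1022]
tcp_rot: [[0.954, -0.3, 0.001], [-0.3, -0.954, 0.0], [0.001, -0.001, -1.0]]
force: [-0.2, -0.4, 2.0]
opening: 0.202
grasp_force: 29.9
```

jog_arm --motion '{"steps": [[0, 0, -0.015, 0, 0, 0, 0], [0, 0, -0.03, 0, 0, 0, 0], [0, 0, -0.05, 0, 0, 0, 0], [0, 0, -0.07, 0, 0, 0, 0], [0, 0, -0.1, 0, 0, 0, 0], [0, 0, -0.13, 0, 0, 0, 0], [0, 0, -0.15, 0, 0, 0, 0], [0, 0, -0.15, 0, 0, 0, 0], [0, 0, -0.15, 0, 0, 0, 0], [0, 0, -0.15, 0, 0, 0, 0]]}'

```text
time_s: 6.25
position: [0.5146, 0.2762, 0.25]
tcp_rot: [[0.954, -0.3, -0.004], [-0.3, -0.954, -0.001], [-0.003, 0.002, -1.0]]
force: [0.2, 0.0, -0.2]
opening: 0.202
grasp_force: 29.9
```

```bash
python3 -c "
from h import *
delta((.5327,-.0522,.26),-97.2)"
```

```text
d [ 0.1159  0.3078 -0.0096] rot [  0.11   0.2  -10.29]
```

To row units: -10.3 degrees / 90 = -0.1144.

jog_arm --motion '{"steps": [[0.015, 0.04, -0.01, 0, 0, -0.0333, 0], [0.03, 0.08, -0.01, 0, 0, -0.0667, 0], [0.045, 0.12, -0.01, 0, 0, -0.1111, 0], [0.06, 0.16, -0.01, 0, 0, -0.1144, 0], [0.075, 0.2, -0.01, 0, 0, -0.1144, 0], [0.09, 0.24, -0.01, 0, 0, -0.1144, 0], [0.105, 0.28, -0.01, 0, 0, -0.1144, 0], [0.116, 0.308, -0.01, 0, 0, -0.1144, 0], [0.116, 0.308, -0.01, 0, 0, -0.1144, 0], [0.116, 0.308, -0.01, 0, 0, -0.1144, 0], [0.116, 0.308, -0.01, 0, 0, -0.1144, 0], [0.116, 0.308, -0.01, 0, 0, -0.1144, 0]]}'

```text
time_s: 7.45
position: [0.5335, -0.0506, 0.2615]
tcp_rot: [[0.992, -0.123, -0.001], [-0.123, -0.992, 0.001], [-0.001, -0.001, -1.0]]
force: [-0.8, 1.4, -0.5]
opening: 0.207
grasp_force: 29.9
```

Run:
```python
from h import *
np.set_printoptions(precision=4,suppress=True)
s=bot.read_state();w=capture("wrist");t=capture("top");sd=capture("side");print(s["position"],s["force"])
p=s["position"];R=s["tcp_rot"]
for c,n in((w,"wrist"),(sd,"side"),(t,"top")):
    print(n,"head",proj(c,p-R[:,2]*.019,s),"tip",proj(c,p+R[:,2]*.092,s),"sock",proj(c,(.5327,-.0522,.103),s))
a=cv2.resize(w["color"][150:400,220:420],(400,500));x,y=proj(sd,p-R[:,2]*-.04,s).astype(int)
b=cv2.resize(sd["color"][y-50:y+50,x-40:x+40],(400,500),interpolation=0);print("side crop org",x-40,y-50)
cv2.imwrite("pics/g1.png",np.hstack([a,b])[:,:,::-1])
```

```text
[ 0.5335 -0.0506  0.2615] [-0.7827  1.4225 -0.477 ]
wrist head [321.5988 273.0838] tip [321.2109 201.6106] sock [322.8999 180.9857]
side head [280.0212 139.295 ] tip [282.3259 170.3633] sock [283.3888 187.4338]
top head [374.1245 193.8086] tip [370.2318 202.1466] sock [368.789  206.7415]
side crop org 241 106
```

View pics/g1.png

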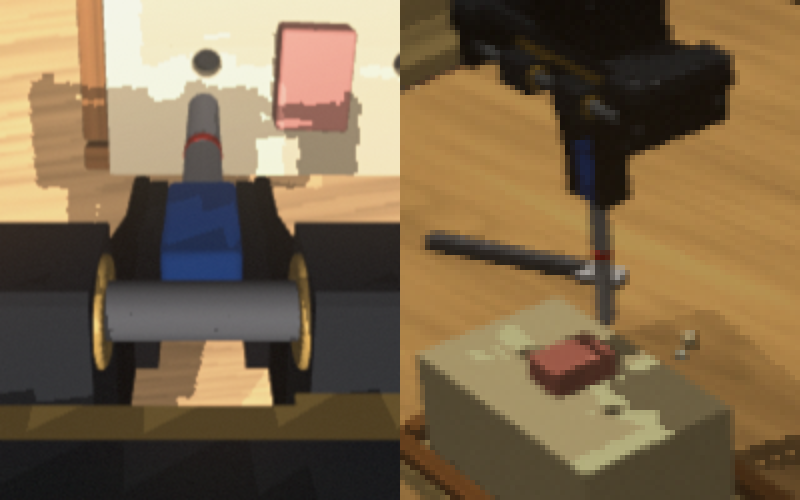

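The wrist crop shows the pin hanging straight, with its tip at about (321,198) and the socket mouth at (323,181), both as predicted. The side view shows it above socket a. Next I'll centre it and descend to the mouth.

jog_arm --motion '{"steps": [[-0.001, 0.0017, 0.02, 0, 0, 0, 0], [-0.001, 0.0017, 0.04, 0, 0, 0, 0], [-0.001, 0.0017, 0.055, 0, 0, 0, 0], [-0.001, 0.0017, 0.06, 0, 0, 0, 0], [-0.001, 0.0017, 0.062, 0, 0, 0, 0], [-0.001, 0.0017, 0.064, 0, 0, 0, 0], [-0.001, 0.0017, 0.066, 0, 0, 0, 0], [-0.001, 0.0017, 0.068, 0, 0, 0, 0], [-0.001, 0.0017, 0.069, 0, 0, 0, 0], [-0.001, 0.0017, 0.07, 0, 0, 0, 0]]}'

```text
time_s: 8.6
position: [0.5329, -0.0536, 0.1921]
tcp_rot: [[0.992, -0.125, 0.0], [-0.125, -0.992, -0.0], [0.0, 0.0, -1.0]]
force: [-0.3, 0.2, -1.0]
opening: 0.206
grasp_force: 29.9
```

jog_arm --motion '{"steps": [[0, 0, 0.001, 0, 0, 0, 0], [0, 0, 0.002, 0, 0, 0, 0], [0, 0, 0.003, 0, 0, 0, 0], [0, 0, 0.004, 0, 0, 0, 0], [0, 0, 0.005, 0, 0, 0, 0], [0, 0, 0.005, 0, 0, 0, 0]]}'

```text
time_s: 9.2
position: [0.5326, -0.0533, 0.1867]
tcp_rot: [[0.992, -0.125, -0.001], [-0.125, -0.992, 0.001], [-0.001, -0.0, -1.0]]
force: [-0.0, 1.5, -1.6]
opening: 0.205
grasp_force: 30.0
```

jog_arm --motion '{"steps": [[0, 0, 0.001, 0, 0, 0, 0], [0, 0, 0.002, 0, 0, 0, 0], [0, 0, 0.003, 0, 0, 0, 0], [0, 0, 0.004, 0, 0, 0, 0], [0, 0, 0.005, 0, 0, 0, 0], [0, 0, 0.005, 0, 0, 0, 0]]}'

```text
time_s: 9.8
position: [0.5329, -0.0535, 0.1828]
tcp_rot: [[0.992, -0.125, 0.001], [-0.125, -0.992, -0.0], [0.001, 0.0, -1.0]]
force: [-1.3, 1.1, 5.3]
opening: 0.207
grasp_force: 29.9
```

jog_arm --motion '{"steps": [[0, 0, 0.001, 0, 0, 0, 0], [0, 0, 0.002, 0, 0, 0, 0], [0, 0, 0.003, 0, 0, 0, 0], [0, 0, 0.004, 0, 0, 0, 0], [0, 0, 0.005, 0, 0, 0, 0], [0, 0, 0.006, 0, 0, 0, 0], [0, 0, 0.007, 0, 0, 0, 0], [0, 0, 0.008, 0, 0, 0, 0], [0, 0, 0.009, 0, 0, 0, 0], [0, 0, 0.01, 0, 0, 0, 0]]}'

```text
time_s: 10.8
position: [0.5329, -0.0535, 0.1731]
tcp_rot: [[0.992, -0.125, 0.001], [-0.125, -0.992, -0.0], [0.001, 0.0, -1.0]]
force: [-2.4, 2.3, 6.3]
opening: 0.209
grasp_force: 29.9
```

jog_arm --motion '{"steps": [[0, 0, 0.0005, 0, 0, 0, 0], [0, 0, 0.001, 0, 0, 0, 0], [0, 0, 0.0015, 0, 0, 0, 0], [0, 0, 0.002, 0, 0, 0, 0]]}'

```text
time_s: 11.2
position: [0.5329, -0.0535, 0.1711]
tcp_rot: [[0.992, -0.125, 0.001], [-0.125, -0.992, -0.0], [0.001, 0.0, -1.0]]
force: [-1.1, 2.5, 6.4]
opening: 0.202
grasp_force: 29.9
```

jog_arm --motion '{"steps": [[0, 0, 0.0005, 0, 0, 0, 0], [0, 0, 0.001, 0, 0, 0, 0], [0, 0, 0.0015, 0, 0, 0, 0]]}'

```text
time_s: 11.5
position: [0.5329, -0.0535, 0.1696]
tcp_rot: [[0.992, -0.125, 0.001], [-0.125, -0.992, -0.0], [0.001, 0.0, -1.0]]
force: [-2.2, 2.1, 8.6]
opening: 0.205
grasp_force: 29.9
```

jog_arm --motion '{"steps": [[0, 0, 0.0005, 0, 0, 0, 0], [0, 0, 0.001, 0, 0, 0, 0], [0, 0, 0.0015, 0, 0, 0, 0]]}'

```text
time_s: 11.8
position: [0.5329, -0.0535, 0.1681]
tcp_rot: [[0.992, -0.125, 0.001], [-0.125, -0.992, -0.0], [0.001, -0.0, -1.0]]
force: [-2.2, 2.0, 8.5]
opening: 0.205
grasp_force: 29.9
```

jog_arm --motion '{"steps": [[0, 0, 0.0005, 0, 0, 0, 0], [0, 0, 0.001, 0, 0, 0, 0]]}'

```text
time_s: 12.0
position: [0.5329, -0.0534, 0.1671]
tcp_rot: [[0.992, -0.125, 0.001], [-0.125, -0.992, -0.0], [0.001, -0.0, -1.0]]
force: [-1.2, 2.3, 8.3]
opening: 0.203
grasp_force: 29.9
```

jog_arm --motion '{"steps": [[-0.0005, -0.0006, 0.0005, 0, 0, 0, 0], [-0.0005, -0.0006, 0.001, 0, 0, 0, 0]]}'

```text
time_s: 12.2
position: [0.5328, -0.0532, 0.1661]
tcp_rot: [[0.992, -0.125, 0.001], [-0.125, -0.992, -0.001], [0.002, 0.001, -1.0]]
force: [-1.6, 0.5, 6.9]
opening: 0.205
grasp_force: 29.9
```

jog_arm --motion '{"steps": [[0, 0, 0.0005, 0, 0, 0, 0], [0, 0, 0.001, 0, 0, 0, 0]]}'

```text
time_s: 12.4
position: [0.5328, -0.0533, 0.1651]
tcp_rot: [[0.992, -0.125, 0.001], [-0.125, -0.992, -0.001], [0.001, 0.001, -1.0]]
force: [-1.4, 1.5, 7.3]
opening: 0.208
grasp_force: 29.9
```

jog_arm --motion '{"steps": [[0, 0, 0.0005, 0, 0, 0, 0], [0, 0, 0.001, 0, 0, 0, 0]]}'

```text
time_s: 12.6
position: [0.5328, -0.0533, 0.1641]
tcp_rot: [[0.992, -0.125, 0.001], [-0.125, -0.992, -0.001], [0.001, 0.001, -1.0]]
force: [-1.7, 0.3, 6.6]
opening: 0.207
grasp_force: 29.9
```

jog_arm --motion '{"steps": [[0, 0, 0.0005, 0, 0, 0, 0], [0, 0, 0.001, 0, 0, 0, 0]]}'

```text
time_s: 12.8
position: [0.5328, -0.0533, 0.1631]
tcp_rot: [[0.992, -0.125, 0.001], [-0.125, -0.992, -0.001], [0.001, 0.001, -1.0]]
force: [-2.6, 1.2, 7.0]
opening: 0.205
grasp_force: 29.9
```

jog_arm --motion '{"steps": [[0, 0, 0.0005, 0, 0, 0, 0], [0, 0, 0.001, 0, 0, 0, 0]]}'

```text
time_s: 13.0
position: [0.5328, -0.0533, 0.1621]
tcp_rot: [[0.992, -0.125, 0.001], [-0.125, -0.992, -0.001], [0.001, 0.001, -1.0]]
force: [-1.5, 1.0, 7.1]
opening: 0.205
grasp_force: 29.9
```

jog_arm --motion '{"steps": [[0, 0, 0.0005, 0, 0, 0, 0], [0, 0, 0.001, 0, 0, 0, 0]]}'

```text
time_s: 13.2
position: [0.5328, -0.0533, 0.1611]
tcp_rot: [[0.992, -0.125, 0.001], [-0.125, -0.992, -0.001], [0.001, 0.001, -1.0]]
force: [-1.7, 0.6, 5.8]
opening: 0.204
grasp_force: 29.9
```

jog_arm --motion '{"steps": [[0, 0, 0.0005, 0, 0, 0, 0], [0, 0, 0.001, 0, 0, 0, 0]]}'

```text
time_s: 13.4
position: [0.5328, -0.0533, 0.1601]
tcp_rot: [[0.992, -0.125, 0.001], [-0.125, -0.992, -0.001], [0.001, 0.001, -1.0]]
force: [-1.3, 0.4, 7.2]
opening: 0.206
grasp_force: 29.9
```

jog_arm --motion '{"steps": [[0, 0, 0.0005, 0, 0, 0, 0], [0, 0, 0.001, 0, 0, 0, 0]]}'

```text
time_s: 13.6
position: [0.5328, -0.0533, 0.1591]
tcp_rot: [[0.992, -0.125, 0.001], [-0.125, -0.992, -0.001], [0.001, 0.001, -1.0]]
force: [-1.6, 0.8, 7.6]
opening: 0.204
grasp_force: 29.9
```

jog_arm --motion '{"steps": [[0, 0, 0.001, 0, 0, 0, 0], [0, 0, 0.002, 0, 0, 0, 0], [0, 0, 0.003, 0, 0, 0, 0], [0, 0, 0.004, 0, 0, 0, 0], [0, 0, 0.005, 0, 0, 0, 0]]}'

```text
time_s: 14.1
position: [0.5328, -0.0533, 0.1541]
tcp_rot: [[0.992, -0.125, 0.001], [-0.125, -0.992, -0.001], [0.001, 0.001, -1.0]]
force: [-2.0, 0.5, 6.9]
opening: 0.202
grasp_force: 29.9
```

jog_arm --motion '{"steps": [[0, 0, 0.001, 0, 0, 0, 0], [0, 0, 0.002, 0, 0, 0, 0], [0, 0, 0.003, 0, 0, 0, 0], [0, 0, 0.004, 0, 0, 0, 0], [0, 0, 0.005, 0, 0, 0, 0], [0, 0, 0.0055, 0, 0, 0, 0]]}'

```text
time_s: 14.7
position: [0.5328, -0.0533, 0.1485]
tcp_rot: [[0.992, -0.125, 0.001], [-0.125, -0.992, -0.001], [0.001, 0.001, -1.0]]
force: [-1.3, 0.2, 6.8]
opening: 0.209
grasp_force: 29.9
```

Run:
```python
from h import *
s=bot.read_state();w=capture("wrist");sd=capture("side");p=s["position"];R=s["tcp_rot"]
x,y=proj(sd,(.5327,-.053,.12),s).astype(int)
a=cv2.resize(w["color"][150:400,220:420],(400,500));b=cv2.resize(sd["color"][y-50:y+50,x-40:x+40],(400,500),interpolation=0)
cv2.imwrite("pics/g2.png",np.hstack([a,b])[:,:,::-1])
```

```text
(no output)
```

View pics/g2.png

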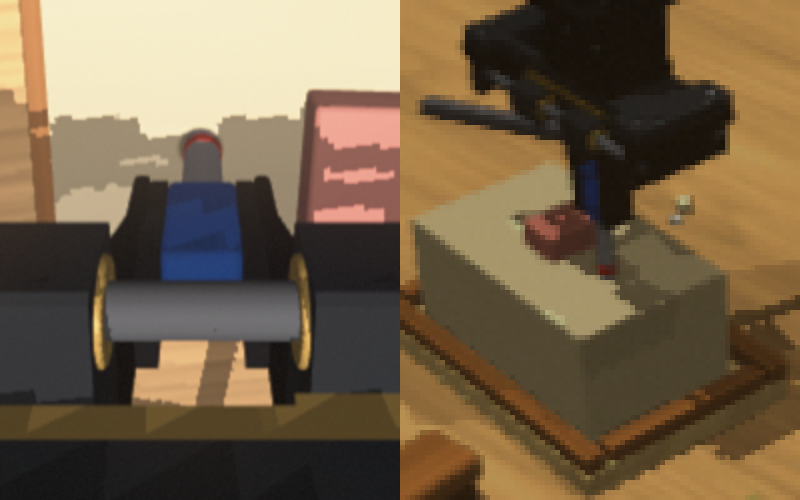

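The picture shows the pin deep in socket a with the red ring close to the face (wrist view about (322,222)). The block is untouched. I'll take fine steps to the bottom, watching the force.

jog_arm --motion '{"steps": [[0, 0, 0.0005, 0, 0, 0, 0], [0, 0, 0.001, 0, 0, 0, 0], [0, 0, 0.0015, 0, 0, 0, 0]]}'

```text
time_s: 15.1
position: [0.5328, -0.0533, 0.1471]
tcp_rot: [[0.992, -0.125, 0.001], [-0.125, -0.992, -0.001], [0.001, 0.001, -1.0]]
force: [-1.2, 1.1, 6.3]
opening: 0.207
grasp_force: 29.9
```

jog_arm --motion '{"steps": [[0, 0, 0.0005, 0, 0, 0, 0], [0, 0, 0.0005, 0, 0, 0, 0]]}'

```text
time_s: 15.3
position: [0.5328, -0.0533, 0.1465]
tcp_rot: [[0.992, -0.125, 0.001], [-0.125, -0.992, -0.001], [0.001, 0.001, -1.0]]
force: [-1.3, 1.2, 6.6]
opening: 0.204
grasp_force: 29.9
```

jog_arm --motion '{"steps": [[0, 0, 0.0005, 0, 0, 0, 0], [0, 0, 0.0005, 0, 0, 0, 0]]}'

```text
time_s: 15.5
position: [0.5328, -0.0533, 0.146]
tcp_rot: [[0.992, -0.125, 0.001], [-0.125, -0.992, -0.001], [0.001, 0.001, -1.0]]
force: [-1.7, 1.1, 6.3]
opening: 0.203
grasp_force: 29.9
```

jog_arm --motion '{"steps": [[0, 0, 0.0004, 0, 0, 0, 0], [0, 0, 0.0004, 0, 0, 0, 0]]}'

```text
time_s: 15.7
position: [0.5328, -0.0533, 0.1456]
tcp_rot: [[0.992, -0.125, 0.001], [-0.125, -0.992, -0.001], [0.001, 0.001, -1.0]]
force: [-1.4, 1.5, 6.9]
opening: 0.208
grasp_force: 29.9
```

jog_arm --motion '{"steps": [[0, 0, 0.0003, 0, 0, 0, 0], [0, 0, 0.0003, 0, 0, 0, 0]]}'

```text
time_s: 15.9
position: [0.5328, -0.0533, 0.1453]
tcp_rot: [[0.992, -0.125, 0.001], [-0.125, -0.992, -0.001], [0.001, 0.001, -1.0]]
force: [-1.7, 2.5, 6.4]
opening: 0.203
grasp_force: 29.9
```

jog_arm --motion '{"steps": [[0, 0, 0.0002, 0, 0, 0, 0], [0, 0, 0.0002, 0, 0, 0, 0]]}'

```text
time_s: 16.1
position: [0.5328, -0.0533, 0.1451]
tcp_rot: [[0.992, -0.125, 0.001], [-0.125, -0.992, -0.001], [0.001, 0.001, -1.0]]
force: [-2.0, 1.2, 6.4]
opening: 0.204
grasp_force: 29.9
```

jog_arm --motion '{"steps": [[0, 0, 0.0003, 0, 0, 0, 0], [0, 0, 0.0003, 0, 0, 0, 0]]}'

```text
time_s: 16.3
position: [0.5329, -0.0533, 0.145]
tcp_rot: [[0.992, -0.125, 0.001], [-0.125, -0.992, -0.001], [0.001, 0.001, -1.0]]
force: [-2.1, 1.1, 8.0]
opening: 0.206
grasp_force: 29.9
```

jog_arm --motion '{"steps": [[0, 0, 0.0002, 0, 0, 0, 0], [0, 0, 0.0002, 0, 0, 0, 0]]}'

```text
time_s: 16.5
position: [0.5329, -0.0533, 0.145]
tcp_rot: [[0.992, -0.125, 0.001], [-0.125, -0.992, -0.001], [0.002, 0.001, -1.0]]
force: [-2.0, 1.0, 8.8]
opening: 0.205
grasp_force: 29.9
```

jog_arm --motion '{"steps": [[0, 0, 0.0002, 0, 0, 0, 0], [0, 0, 0.0002, 0, 0, 0, 0]]}'

```text
time_s: 16.7
position: [0.5329, -0.0533, 0.145]
tcp_rot: [[0.992, -0.125, 0.002], [-0.125, -0.992, -0.001], [0.002, 0.001, -1.0]]
force: [-2.5, 1.9, 10.1]
opening: 0.204
grasp_force: 29.9
```

Position is holding at 50 mm depth while the force rises, so the pin is on the bottom. One slightly firmer press, then release.

jog_arm --motion '{"steps": [[0, 0, 0.0004, 0, 0, 0, 0], [0, 0, 0.0008, 0, 0, 0, 0], [0, 0, 0.0008, 0, 0, 0, 0]]}'

```text
time_s: 17.0
position: [0.533, -0.0533, 0.1448]
tcp_rot: [[0.992, -0.124, 0.002], [-0.124, -0.992, -0.001], [0.002, 0.001, -1.0]]
force: [-3.2, 2.0, 14.2]
opening: 0.205
grasp_force: 29.9
```

jog_arm --motion '{"steps": [[0, 0, -0.0005, 0, 0, 0, 0], [0, 0, -0.001, 0, 0, 0, 0], [0, 0, -0.0015, 0, 0, 0, 0.45], [0, 0, -0.0015, 0, 0, 0, 0.45], [0, 0, -0.0015, 0, 0, 0, 0.45], [0, 0, -0.0015, 0, 0, 0, 0.45], [0, 0, -0.0015, 0, 0, 0, 0.45]]}'

```text
time_s: 17.7
position: [0.5324, -0.053, 0.1438]
tcp_rot: [[0.992, -0.125, -0.0], [-0.125, -0.992, -0.0], [-0.0, 0.0, -1.0]]
force: [-0.0, 0.0, 0.5]
opening: 0.439
grasp_force: 0.0
```

Run:
```python
from h import *
s=bot.read_state();w=capture("wrist");sd=capture("side")
x,y=proj(sd,(.5327,-.053,.12),s).astype(int)
a=cv2.resize(w["color"][150:400,220:420],(400,500));b=cv2.resize(sd["color"][y-50:y+50,x-40:x+40],(400,500),interpolation=0)
cv2.imwrite("pics/g3.png",np.hstack([a,b])[:,:,::-1])
```

```text
(no output)
```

View pics/g3.png

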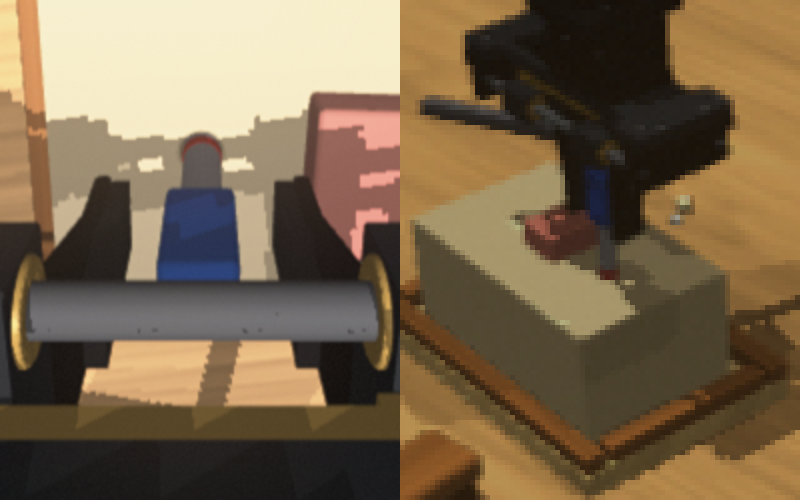

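The pin stands free in the socket with its ring at the face (wrist view about (321,222)), and the open fingers are clear of the head and the block. Next I'll retreat straight up.

jog_arm --motion '{"steps": [[0, 0, -0.01, 0, 0, 0, 0.45], [0, 0, -0.03, 0, 0, 0, 0.45], [0, 0, -0.06, 0, 0, 0, 0.45], [0, 0, -0.1, 0, 0, 0, 0.45], [-0.02, 0, -0.14, 0, 0, 0, 0.45], [-0.04, 0, -0.15, 0, 0, 0, 0.45], [-0.04, 0, -0.15, 0, 0, 0, 0.45], [-0.04, 0, -0.15, 0, 0, 0, 0.45], [-0.04, 0, -0.15, 0, 0, 0, 0.45]]}'

```text
time_s: 18.7
position: [0.4929, -0.048, 0.2934]
tcp_rot: [[0.992, -0.125, -0.001], [-0.125, -0.992, 0.0], [-0.001, -0.0, -1.0]]
force: [-0.5, 0.2, 0.8]
opening: 0.447
grasp_force: 0.0
```

Run:
```python
from h import *
s=bot.read_state();w=capture("wrist");sd=capture("side")
x,y=proj(sd,(.5327,-.053,.12),s).astype(int)
a=cv2.resize(w["color"][40:290,220:420],(400,500));b=cv2.resize(sd["color"][y-50:y+50,x-40:x+40],(400,500),interpolation=0)
cv2.imwrite("pics/g4.png",np.hstack([a,b])[:,:,::-1])
H=cv2.cvtColor(sd["color"],cv2.COLOR_RGB2HSV)
print("expected head",proj(sd,(.5327,-.0533,.164)),"ring",proj(sd,(.5327,-.0533,.1055)))
for b in blobs((H[...,0]>105)&(H[...,0]<130)&(H[...,1]>120)&(H[...,2]>40),(x-30,y-45,x+30,y+20),15):print(b)
```

```text
expected head [281.99890856 171.45289665] ring [283.1131295  186.68133751]
(array([280, 166,   6,  12,  33], dtype=int32), array([282.18181818, 170.36363636]))
```

View pics/g4.png

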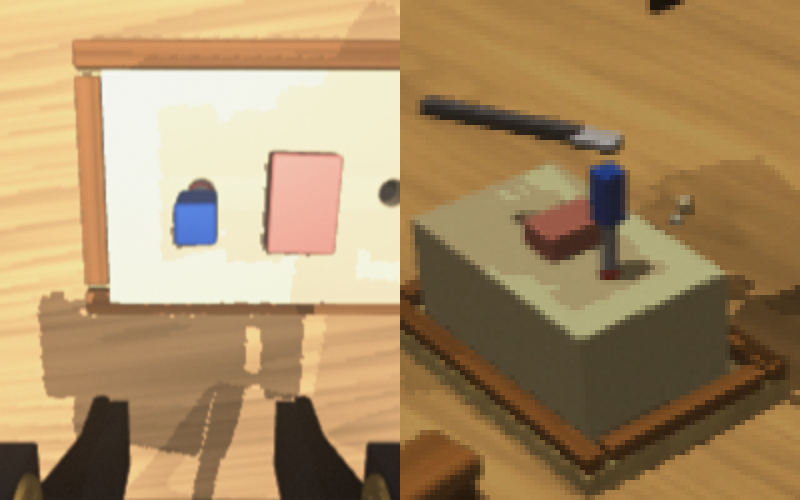

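The pin stands free with its ring just on the face (side view about (282,187)). The head is at (282,170), against (282,171) expected for full depth.

```bash
python3 -c "
from rig import bot
print(bot.hand_in())"
```

```text
the job is handed in; nothing more can be done
None
```

The pin stands free and fully home in socket a, the full-depth one (50 mm deep, ring at the stone's face, peak reading about 14 N); I touched none of the other tools, and the job is handed in at about 19 s.

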